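Fasten the draw latch of the knife case

ROBOT

A 6-joint arm with a two-finger parallel gripper is mounted at the origin on the work surface. World frame = base frame: x ahead of the robot, y to its left, z up, the work surface at z = 0. Lengths are in m, angles in rad, forces in N, time in s.
With the tool pointing down it reaches from about 0.25 to 0.8 m from the base axis. Payload 8.5 kg.
Tool frame: the origin (TCP) lies between the finger pads; the fingertips stand ctrl.tips_ahead ahead of it and the grasp point (between the pads) is the TCP (ctrl.tips_ahead is the distance from the TCP to the fingertips, in m); y points along the fingers, x is the direction in which the jaws open and shut, and the axes are right-handed (so a half turn about y gives the same grasp; the last joint's range is limited). The gripper opens to 85 mm and grips with 20 to 120 N. Pads are 22 mm wide; open, the fingers measure 114 mm over their backs; the gripper's body (76 mm by 85 mm) begins 54 mm behind the grasp point. The pads swing forward as they close: fully open they stand 13 mm farther back than shut.
Start: joints at [-1.185, 0.238, -0.013, 1.319, 0, 1.571], TCP at [0.198, -0.486, 0.25] pointing down, gripper open.
Joint ranges: [-2.66, 2.66], [-1.03, 1.9], [-1.14, 1.46], [-1.82, 2.27], [-1.45, 1.34], [-3.14, 3.14]. Speed limits (rad/s): [2.22, 2.22, 2.79, 3.14, 3.14, 3.14].

INTERFACE

Orientations are given as [roll, pitch, yaw] about the fixed x, y, z axes, in that order (R = Rz(yaw) Ry(pitch) Rx(roll)).
In Python, from station import ctrl gives the robot as it stands.
- The arm moves only by the tool move_arm, never from a script. Its argument "deltas" is a list of rows, each an object of numbers: "jaw": the opening, from 0 (shut) to 1 (fully open); "dx", "dy", "dz": the shift along the tool's x, y, z in cm; "turn": the turn about the tool's y in degrees. In form: [{"jaw": .., "dx": .., "dy": .., "dz": .., "turn": ..}, ...]. A call has 1 to 10 rows; each row is the pose to reach, as a shift and turn from the pose measured when the call began, along the tool's axes at that moment; what a row does not reach only later rows make up. A row lasts 1/10 s, in which the tool goes at most 50 mm and 8.59 degrees, less where a joint would pass 70% of its speed; a pose out of reach is approached as far as the arm can. A call with a gripper value outside its range is refused whole. The fingers move at their own pace and stop on an object; "newtons" is the grip in N (left out, the last holds). Time passes only in rows, so rows that repeat a pose let the fingers close. It gives the time, the measured TCP pose, the force and the opening at its end, in the units of the state.
- ctrl.sense(): the state, without advancing time (a new reading comes with each control period).
- ctrl.capture(name): name is "side" or "top"; returns a dict with "img" (480x640x3 uint8, blue, green, red), "vertical_fov" (degrees; the focal length in pixels is half the picture's height over the tangent of half this angle, whatever the lens; pixels are square), "cx", "cy" (the principal point, pixels), "dist" ([k1, k2, p1, p2, k3] as OpenCV has them; the pictures are not rectified), "cam_to_world" (4x4, takes a point from camera to world coordinates). Camera axes: x right, y down, z forward; pixel columns grow to the right and rows downward; lengths in m; the calibration is good to about 2 mm. A picture is of the moment at which its call begins. There is no depth.
- ctrl.sign_off(): hands the job in, once; it reports no verdict.
Trained networks look in a picture, given as the dict that the camera call returned (one of the last four; its "shot" number tells which), for a name from the list of things; names that differ only in an ending like _2 or _b are one class to them, and where a whole thing is asked for, a point or a joint stands for the part that bears it (a point fixed in the world has none). Each returns a list of dicts, best first, with "p" (0 to 1); they miss things now and then, are a little off and sometimes report something else, mostly with a low value. They report only what shows in the picture. A call takes as long as a camera call.
- ctrl.find_in(picture, name): "rect" ([centre column, centre row, width, height] in pixels, round what is visible of it).
- ctrl.outline_of(picture, name): "region" (480x640 bool, what is visible of it) and "rect" ([centre column, centre row, width, height] in pixels, round what is visible of it).
The state is a dict: "t": time; "qpos": joint angles; "joint_vel": joint speeds; "effort": joint torques, N m; "position": TCP position; "orientation": TCP orientation; "contact_force": force on the tool from outside, world axes, zero at the start; "wrist_torque": the same for the moment, N m; "opening": finger opening in m.
Only numpy, scipy, OpenCV 4.12 (cv2) and the standard library are available. Lean on these libraries where they do the work, as an engineer would, in place of code of your own. Each camera call takes 0.05 s, during which the arm holds its last target. There are 200 camera calls.

TASK

Fasten the open draw latch on top of the knife case: bring its wire loop over the keeper on the lid, seat the crossbar under the keeper's lip, then press the lever down until it lies fully flat and the lid is drawn shut. Be gentle: while holding the loop pull it against the keeper with no more than 7 N (never drag the lid along by it) and press it on the lid with no more than 25 N, press the lever with no more than 30 N, and leave everything else on the case and table where it is.

Things in the scene. Friction and masses are not known exactly. Their poses are not given: they have to be found in the camera images.
- case: Plywood knife case, 170 mm thick (x), 360 long (y), 180 tall (z up), standing on its long edge, fixed to the table. Origin on the table: fixed half x -95 to +9 mm, lid half x 11 to 75, y -180 to 180, flat top at z 180. The open draw latch sits on top at y +100 and moves in the case's x-z plane. It is the only latch; a carrying handle 22 mm tall lies at x -35, y -65 to 15.
- lid_seam (a point): Point on the case's top, in the seam between the halves beside the latch (case x 10, y 100, z 180 mm). The lid half (+x side, carrying the keeper) is hinged at the bottom of the seam and stands ajar by an unmeasured amount: its top is 7 to 23 mm farther towards +x than when shut. Its hinge is stiff: it stays as left, and shifting its top takes 18 N or more.
- shut_point (a point): Fixed point of the case (case x 33.5, y 100, z 186.5 mm) where the crossbar's centre ends when the latch is shut. The keeper is a steel block on the lid, 20 mm wide, 14 tall above the case's top, with a flat top. Its rear face looks to +x, 3 mm to the -x side of this point with the lid shut, 7 to 23 mm farther +x now. A lip overhangs that face by 3 mm, its underside 9 mm above the case's top.
- pivot (a point): Pin on which the lever turns, fixed to the case at case x -10, y 100, z 194 mm. The latch works thus: the crossbar goes over the keeper, down behind its lip onto the lid's flat top (nothing else stands there), and back towards -x under the lip against the keeper's rear face; then the lever is swung from upright over towards -x and down flat.
- lever (a joint): Angle of the latch lever (rad): 0 = flat, pointing to case -x, shut; 1.57 = straight up; up to 2.8 = thrown over towards +x. Steel plate 24 mm wide, 4 thick, reaching 64 mm from the pivot. Its stiff pin (0.045 N m) holds it where it is left, with hardly any snap: it has to be pressed down until it stops at 0, where its top face is 16 mm above the case's top. Loaded, that takes 10 to 15 N at its end.
- lever_end (a point): Point on the lever's outer face (the one that looks up when flat, towards case +x when upright), 55 mm from the pivot along the lever.
- bar (a point): Centre of the loop's crossbar: wire 5 mm thick, 33 long along case y, 62 mm from the loop's hinge, which is on the lever 18 mm from the pivot towards its end. Two side wires, 33 mm apart, pass either side of the keeper. The loop's hinge has slight friction: it stays where it is left, and turns along with the lever when free. Pulling the loop lengthwise turns the lever (3 to 8 N).
- tab (a point): Grip point on the loop's finger tab: plate 20 mm wide (along case y), 5 thick, 30 long, rising from the crossbar at 60 degrees to the loop's plane. The point is 20 mm up the tab, on its mid plane: 10 mm beyond the crossbar along the loop's length and 17.4 mm above the loop's plane. Gripped across its width, the tab can pivot between the fingers.
- stone_mid (a point): grey sharpening stone 40 x 70 x 22 mm lying on top of the case; the point is at its centre. A bystander.
- bottle_mid (a point): white bottle, 60 mm across, 170 mm tall; the point is at its centre. A bystander.
- jar_mid (a point): amber jar, 64 mm across, 75 mm tall; the point is at its centre. A bystander.
- tin_mid (a point): red tin, 68 mm across, 90 mm tall; the point is at its centre. A bystander.
- stump_mid (a point): dark wooden stump block, 110 mm across, 90 mm tall; the point is at its centre. A bystander.

How it is judged:
On the way, in this order (a step that is already met when the one before it is completed fails the run):
1. the crossbar is down behind the keeper, below its lip, while the lever is still up (z of bar in the frame of case below 0.189 m and value of joint lever above 0.7 rad), for 0.2 s.
2. the lever lies flat with the crossbar held under the lip (value of joint lever below 0.06 rad and z of bar in the frame of case below 0.19 m), for 0.2 s.
At the end, for the whole second after the job is handed in: The lever lies flat (within 0.06 rad, about 3.5 mm at its end), and the loop's crossbar is behind the keeper under its lip: within 6 mm of the shut point and less than 10 mm above the case's top (all of step 2 and distance between bar and shut_point below 0.006 m); the robot touches nothing.
It fails at once if the held wire loop is pulled against the keeper's face with more than 7 N (contact force between the fingers and loop above 0.5 N and contact force between loop_c0 and lid_c1 above 7 N).
It fails at once if the held wire loop is pressed on the lid or keeper with more than 25 N (contact force between the fingers and loop above 0.5 N and contact force between loop and lid above 25 N).
It fails at once if the lever is pressed with more than 30 N (contact force between the fingers and lever_c0 above 30 N).
It fails at once if a bystander is moved by more than 20 mm (distance of any of stone_mid, bottle_mid, jar_mid, tin_mid, stump_mid from where it was at the start of the episode above 0.02 m).
It also fails if it takes over 72 s, if anything falls off the work surface, if the arm or the gripper's body presses on something with over 40 N, if the wrist force passes 120 N, or if a joint passes its speed limit or range.

## Working session

There is one attempt and no reset: what is moved stays moved. The work goes in short steps, Python scripts to look and compute and a tool call to move; the robot and the scene stay as the last step left them, time stands still between calls to the robot, and variables do not carry over. Pictures are saved under pics/ and viewed, about 8 in all and at most 12, crops included, and the job is handed in when it is done.

Besides the shell and the picture viewer there is one more tool, called after "Request:" as name(argument=value, ...), one argument or row to a line, values as JSON. move_arm: Moves the arm, as the interface text tells. Its arguments: {"type":"object","properties":{"deltas":{"type":"array"},"newtons":{"type":"number"}},"required":["deltas"]}

```bash
ls; mkdir -p pics
cat > h.py <<'E'
import numpy as np, cv2
from scipy.spatial.transform import Rotation as R
from station import ctrl
def K(p):
    f=240/np.tan(np.radians(p["vertical_fov"])/2)
    return np.array([[f,0,p["cx"]],[0,f,p["cy"]],[0,0,1.]])
def ray(p,uv):
    n=cv2.undistortPoints(np.array([[uv]],float),K(p),np.array(p["dist"],float))[0,0]
    T=np.array(p["cam_to_world"]); return T[:3,3],T[:3,:3]@np.array([n[0],n[1],1])
def onz(p,uv,z):
    o,d=ray(p,uv); return o+d*(z-o[2])/d[2]
def tri(a,ua,b,ub):
    o1,d1=ray(a,ua);o2,d2=ray(b,ub)
    s=np.linalg.lstsq(np.c_[d1,-d2],o2-o1,rcond=None)[0]
    q1,q2=o1+d1*s[0],o2+d2*s[1]; return (q1+q2)/2,np.linalg.norm(q1-q2)
def proj(p,X):
    T=np.linalg.inv(np.array(p["cam_to_world"]))
    return cv2.projectPoints(np.array(X,float).reshape(-1,3),cv2.Rodrigues(T[:3,:3])[0],T[:3,3],K(p),np.array(p["dist"],float))[0][:,0]
E
python3 - <<'E'
from h import *
for n in("side","top"):
    p=ctrl.capture(n); cv2.imwrite(f"pics/{n}0.png",p["img"])
    print(n,p["vertical_fov"],np.round(p["cam_to_world"],3).tolist(),p["dist"])
    for k in("case","lever","bar","tab","lever_end","pivot","stone_mid","bottle_mid","jar_mid","tin_mid","stump_mid"):
        try:
            r=ctrl.find_in(p,k); print(k,[(np.round(x["rect"]).tolist(),round(x["p"],2)) for x in r[:2]])
        except Exception as e: print(k,e)
print(ctrl.sense(),ctrl.tips_ahead)
E
```

```text
pics
side 43.962950862563325 [[-0.905, -0.277, 0.323, 0.148], [-0.425, 0.554, -0.715, 0.946], [0.019, -0.785, -0.62, 0.798], [0.0, 0.0, 0.0, 1.0]] [0.0085848 0.        0.        0.        0.       ]
case [([348.0, 192.0, 170.0, 163.0], 0.92), ([324.0, 371.0, 39.0, 94.0], 0.6)]
lever [([319.0, 143.0, 21.0, 55.0], 0.63)]
bar [([315.0, 139.0, 19.0, 41.0], 0.76)]
tab [([313.0, 126.0, 10.0, 18.0], 0.72)]
lever_end [([318.0, 143.0, 28.0, 57.0], 0.6)]
pivot [([316.0, 141.0, 17.0, 46.0], 0.73), ([348.0, 194.0, 170.0, 165.0], 0.58)]
stone_mid [([389.0, 151.0, 32.0, 29.0], 0.59)]
bottle_mid [([325.0, 370.0, 41.0, 96.0], 0.91), ([314.0, 138.0, 18.0, 44.0], 0.5)]
jar_mid [([259.0, 343.0, 42.0, 56.0], 0.77)]
tin_mid [([223.0, 417.0, 50.0, 70.0], 0.63)]
stump_mid [([163.0, 377.0, 78.0, 93.0], 0.66), ([317.0, 139.0, 15.0, 47.0], 0.42)]
top 45.766126475921425 [[0.025, -0.981, 0.19, 0.304], [-0.999, -0.028, -0.016, 0.171], [0.021, -0.19, -0.982, 1.227], [0.0, 0.0, 0.0, 1.0]] [-0.0312802  0.         0.         0.         0.       ]
case [([428.0, 234.0, 202.0, 140.0], 0.89)]
lever [([384.0, 200.0, 28.
[... 458 characters left out ...]
)]
{'t': 1.2, 'qpos': array([-1.18504734e+00,  2.38200984e-01, -1.35277304e-02,  1.31921266e+00,
       -3.13810982e-05,  1.57082489e+00]), 'joint_vel': array([-1.11769221e-03,  2.74507400e-04, -1.10212515e-03,  3.20863399e-05,
        9.37368388e-04,  2.16505068e-04]), 'effort': array([ 1.20409706e-03, -5.38586962e+01,  3.46691501e+01,  2.86032227e-03,
        1.13367253e-04, -6.32304150e-06]), 'position': array([ 0.19750147, -0.48636793,  0.25026489]), 'orientation': array([-1.57082771e+00,  1.45046832e-04, -1.18507591e+00]), 'contact_force': array([ 0.14748133, -0.05286886,  0.95836601]), 'wrist_torque': array([ 0.02639708, -0.00646844, -0.01898227]), 'opening': 0.08536294515377117} 0.019
```

Run:
```python
import cv2,numpy as np
a=cv2.imread("pics/side0.png")[90:290,240:440];b=cv2.imread("pics/top0.png")[140:340,320:540]
a=cv2.resize(a,None,fx=2.9,fy=2.9,interpolation=2)
cv2.imwrite("pics/c0.png",a)
cv2.imwrite("pics/c1.png",cv2.resize(b,None,fx=2.9,fy=2.9,interpolation=2))
```

```text
(no output)
```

View pics/c0.png

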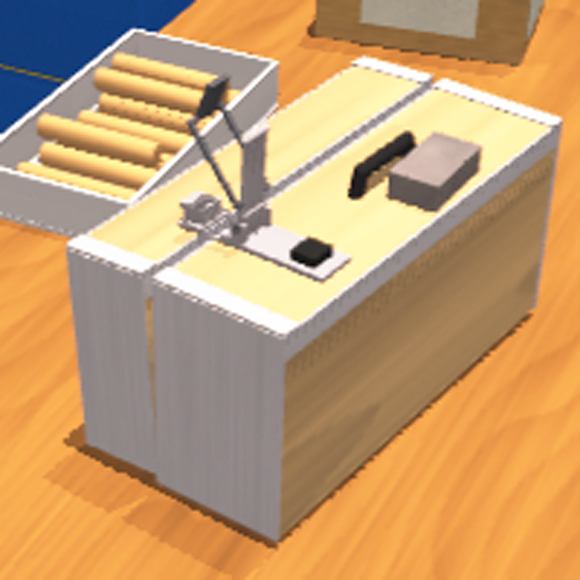

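View pics/c1.png

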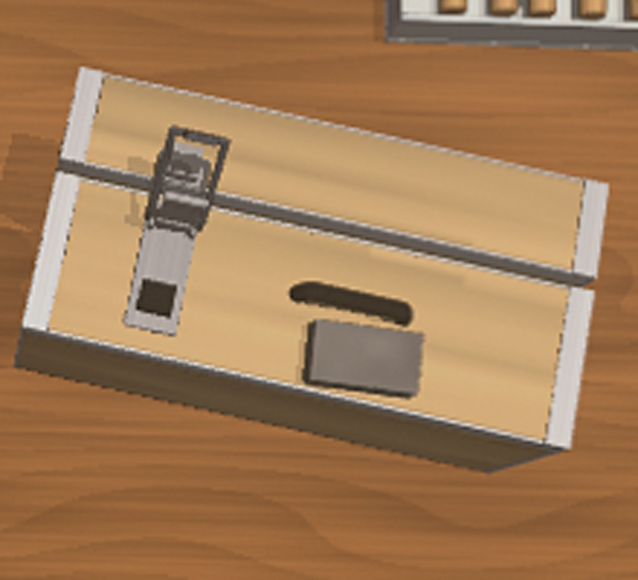

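```bash
cat >> h.py <<'E'
def latch(th,ph):
    h=np.array([-10-18*np.cos(th),100,194+18*np.sin(th)])
    u=np.array([np.cos(ph),0,np.sin(ph)]);n=np.array([-u[2],0,u[0]])
    d=np.array([-np.cos(th),0,np.sin(th)])
    return dict(tip=np.array([-10,100,194])+64*d,bar=h+62*u,tab=h+72*u+17.4*n,tabtop=h+77*u+26*n,h=h)
def c2w(c,X): # c=(x,y,yaw), X mm
    X=np.atleast_2d(X)/1000; k,s=np.cos(c[2]),np.sin(c[2])
    return np.c_[c[0]+k*X[:,0]-s*X[:,1],c[1]+s*X[:,0]+k*X[:,1],X[:,2]]
E
python3 - <<'E'
from h import *
from scipy.optimize import least_squares as LS
s=ctrl.capture("side");t=ctrl.capture("top")
T=lambda u,v:np.array([320+u/2.9,140+v/2.9]); S=lambda u,v:np.array([240+u/2.9,90+v/2.9])
cor=[(-95,180,180),(-95,-180,180),(9,-180,180),(9,180,180)]
tp=np.array([T(22,330),T(550,447),T(593,290),T(57,175)])
sp=np.array([S(277,335),S(560,122),S(432,80),S(155,283)])
f=lambda c:np.r_[(proj(t,c2w(c,cor))-tp).ravel(),(proj(s,c2w(c,cor))-sp).ravel()]
r=LS(f,[.35,0,.2]); c=r.x; print(c,np.round(r.fun,1))
# separate
for P,q in((t,tp),(s,sp)): 
    print(LS(lambda c:(proj(P,c2w(c,cor))-q).ravel(),c).x)
# lid
ld=[(75,180,180),(75,-180,180)]
for P,q in((t,[T(80,67),T(608,183)]),(s,[S(70,245),S(360,58)])):
    w=[onz(P,a,.18) for a in q]; k=c[2]
    for a in w: d=a[:2]-c[:2]; print("lid corner case",np.round(1000*np.array([np.cos(k)*d[0]+np.sin(k)*d[1],-np.sin(k)*d[0]+np.cos(k)*d[1]]),1))
def g(a):
    L=latch(*a); return np.r_[(proj(s,c2w(c,L["tip"]))-S(256,131))[0],(proj(s,c2w(c,L["bar"]))-S(208,118))[0],(proj(t,c2w(c,L["bar"]))-T(201,134))[0]]
for x0 in([1.57,1.2],[1.9,.8]):
    r=LS(g,x0);print(r.x,np.round(r.fun,1),{k:np.round(v).tolist() for k,v in latch(*r.x).items()})
np.save("c.npy",c)
L=latch(*r.x); print(c2w(c,L["tab"]),c2w(c,L["bar"]))
for P,n in((s,"s"),(t,"t")):
    for k in L: print(n,k,np.round(proj(P,c2w(c,L[k]))[0]))
E
```

```text
[ 0.55632513 -0.05463644 -0.19157953] [-1.7 -1.9  4.5 -0.8 -2.1  0.1 -2.2 -0.7  1.9  0.7 -0.2 -0.9  3.3  0.
 -1.  -0.9]
[ 0.55484683 -0.05547262 -0.19460671]
[ 0.55793185 -0.05299673 -0.18553752]
lid corner case [ 84.8 176. ]
lid corner case [  84.4 -183.3]
lid corner case [ 79.1 180.2]
lid corner case [  80.5 -172.3]
[1.52827001 0.88968433] [-0.7  1.9 -1.5 -1.2 -3.1  0.5] {'tip': [-13.0, 100.0, 258.0], 'bar': [28.0, 100.0, 260.0], 'tab': [21.0, 100.0, 279.0], 'tabtop': [18.0, 100.0, 288.0], 'h': [-11.0, 100.0, 212.0]}
[1.5282697  0.88968424] [-0.7  1.9 -1.5 -1.2 -3.1  0.5] {'tip': [-13.0, 100.0, 258.0], 'bar': [28.0, 100.0, 260.0], 'tab': [21.0, 100.0, 279.0], 'tabtop': [18.0, 100.0, 288.0], 'h': [-11.0, 100.0, 212.0]}
[[0.59603344 0.03952543 0.27887462]] [[0.60312235 0.03815048 0.26014985]]
s tip [328. 137.]
s bar [310. 130.]
s tab [313. 122.]
s tabtop [315. 118.]
s h [326. 158.]
t tip [382. 209.]
t bar [386. 187.]
t tab [387. 187.]
t tabtop [387. 188.]
t h [379. 214.]
```

Run:
```python
from h import *
from scipy.optimize import least_squares as LS
s=ctrl.capture("side");t=ctrl.capture("top")
T=lambda u,v:np.array([320+u/2.9,140+v/2.9]); S=lambda u,v:np.array([240+u/2.9,90+v/2.9])
cor=[(-95,180,180),(-95,-180,180),(9,-180,180),(9,180,180)]
tp=np.array([T(22,330),T(570,447),T(593,290),T(57,175)])
sp=np.array([S(277,335),S(560,122),S(440,80),S(155,283)])
f=lambda c:np.r_[(proj(t,c2w(c,cor))-tp).ravel(),(proj(s,c2w(c,cor))-sp).ravel()]
r=LS(f,[.55,-.05,-.2]); c=r.x; print(c,np.round(r.fun,1))
for P,q in((t,tp),(s,sp)): 
    print(LS(lambda c:(proj(P,c2w(c,cor))-q).ravel(),c).x)
for P,q in((t,[T(80,67),T(608,183)]),(s,[S(70,245),S(355,58)])):
    w=[onz(P,a,.18) for a in q]; k=c[2]
    for a in w: d=a[:2]-c[:2]; print("lid corner case",np.round(1000*np.array([np.cos(k)*d[0]+np.sin(k)*d[1],-np.sin(k)*d[0]+np.cos(k)*d[1]]),1))
def g(a):
    L=latch(*a); return np.r_[(proj(s,c2w(c,L["tip"]))-S(256,131))[0],(proj(s,c2w(c,L["bar"]))-S(208,118))[0],(proj(t,c2w(c,L["bar"]))-T(201,134))[0]]
r=LS(g,[1.9,.8]);print(r.x,np.round(r.fun,1),{k:np.round(v).tolist() for k,v in latch(*r.x).items()})
np.save("c.npy",c)
L=latch(*r.x); print(c2w(c,L["tab"]),c2w(c,L["bar"]))
q=ctrl.sense();print(q["t"])
Rm=R.from_euler("xyz",q["orientation"]).as_matrix();print(Rm.round(3))
print("case y",[-np.sin(c[2]),np.cos(c[2])])
im=np.hstack([cv2.resize(s["img"][100:180,280:370],None,fx=4.4,fy=4.4),cv2.resize(t["img"][170:250,345:435],None,fx=4.4,fy=4.4)])
for P,o,dx in((s,(280,100),0),(t,(345,170),396)):
    for k,col in(("tip",(0,255,0)),("bar",(0,0,255)),("tab",(255,0,0)),("h",(0,255,255))):
        u=(proj(P,c2w(c,L[k]))[0]-o)*4.4+[dx,0]; cv2.circle(im,tuple(u.astype(int).tolist()),4,col,1)
    for d in(7,15,23):
        for y in (90,110):
            u=(proj(P,c2w(c,[30.5+d,y,194]))[0]-o)*4.4+[dx,0]; cv2.circle(im,tuple(u.astype(int).tolist()),2,(255,0,255),-1)
cv2.imwrite("pics/o.png",im)
```

```text
[ 0.5560819  -0.05729262 -0.19068992] [-0.3 -1.6 -0.9 -0.7 -0.8  0.2 -0.9 -0.5  2.7 -0.   0.2 -1.4  1.  -0.5
 -0.2 -1.5]
[ 0.55489576 -0.05845707 -0.18648582]
[ 0.55647576 -0.05380259 -0.19497311]
lid corner case [ 84.7 178.6]
lid corner case [  84.  -180.7]
lid corner case [ 79.  182.8]
lid corner case [  83.2 -167.2]
[1.53829897 0.86674427] [-0.2  1.2 -1.3 -1.5 -1.6  0.2] {'tip': [-12.0, 100.0, 258.0], 'bar': [30.0, 100.0, 259.0], 'tab': [23.0, 100.0, 278.0], 'tabtop': [19.0, 100.0, 288.0], 'h': [-11.0, 100.0, 212.0]}
[[0.59738186 0.03658112 0.27813395]] [[0.6040484  0.03529424 0.25924848]]
1.4
[[ 0.376 -0.     0.927]
 [-0.927  0.     0.376]
 [-0.    -1.     0.   ]]
case y [np.float64(0.1895363590059539), np.float64(0.981873702985657)]
```

View pics/o.png

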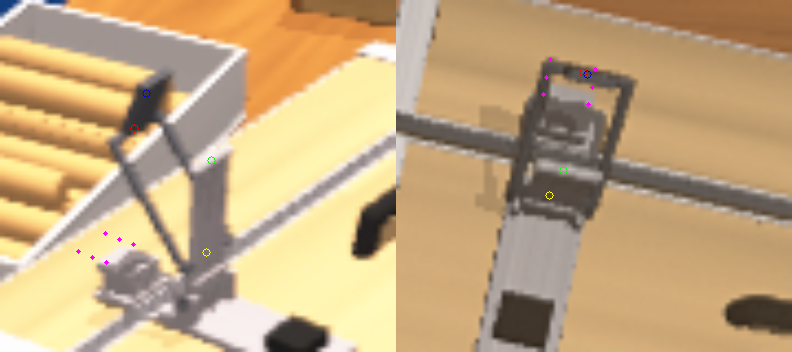

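Request:
move_arm(
  deltas=[
    {"dy": -5,"jaw": 0.55},
    {"dy": -10,"turn": 5},
    {"dy": -15,"turn": 12,"dx": -2,"dz": 3},
    {"dy": -15,"turn": 20,"dx": -5,"dz": 8},
    {"dy": -15,"turn": 27,"dx": -8,"dz": 13},
    {"dy": -15,"turn": 33,"dx": -10.5,"dz": 18},
    {"dy": -15,"turn": 33,"dx": -13,"dz": 22},
    {"dy": -15,"turn": 33,"dx": -15.5,"dz": 26.5},
    {"dy": -15,"turn": 33,"dx": -18,"dz": 31},
    {"dy": -15,"turn": 33,"dx": -20.5,"dz": 35},
  ],
  newtons=25,
)

```text
validation failed for argument at $.de...
```

Request:
move_arm(
  deltas=[
    {"jaw": 0.55,"dx": 0,"dy": -5,"dz": 0,"turn": 0},
    {"jaw": 0.55,"dx": 0,"dy": -10,"dz": 0,"turn": 5},
    {"jaw": 0.55,"dx": -2,"dy": -15,"dz": 3,"turn": 12},
    {"jaw": 0.55,"dx": -5,"dy": -15,"dz": 8,"turn": 20},
    {"jaw": 0.55,"dx": -8,"dy": -15,"dz": 13,"turn": 27},
    {"jaw": 0.55,"dx": -10.5,"dy": -15,"dz": 18,"turn": 33},
    {"jaw": 0.55,"dx": -13,"dy": -15,"dz": 22,"turn": 33},
    {"jaw": 0.55,"dx": -15.5,"dy": -15,"dz": 26.5,"turn": 33},
    {"jaw": 0.55,"dx": -18,"dy": -15,"dz": 31,"turn": 33},
    {"jaw": 0.55,"dx": -20.5,"dy": -15,"dz": 35,"turn": 33},
  ],
  newtons=25,
)

```text
t: 2.4
position: [0.4275, -0.187, 0.4005]
orientation: [-1.57, -0.0, -1.761]
contact_force: [0.9, -1.6, 0.1]
opening: 0.0468
```

Request:
move_arm(
  deltas=[
    {"jaw": 0.55,"dx": -4,"dy": 0,"dz": 2,"turn": 0},
    {"jaw": 0.55,"dx": -8,"dy": 0,"dz": 4,"turn": 0},
    {"jaw": 0.55,"dx": -12,"dy": 0,"dz": 6,"turn": 0},
    {"jaw": 0.55,"dx": -16,"dy": 0,"dz": 8,"turn": 0},
    {"jaw": 0.55,"dx": -20,"dy": 0,"dz": 10,"turn": 0},
    {"jaw": 0.55,"dx": -23,"dy": 1,"dz": 11.5,"turn": 0},
    {"jaw": 0.55,"dx": -25.2,"dy": 2,"dz": 12.4,"turn": 0},
    {"jaw": 0.55,"dx": -25.2,"dy": 4,"dz": 12.4,"turn": 0},
    {"jaw": 0.55,"dx": -25.2,"dy": 5,"dz": 12.4,"turn": 0},
    {"jaw": 0.55,"dx": -25.2,"dy": 5,"dz": 12.4,"turn": 0},
  ],
)

```text
t: 3.4
position: [0.5845, -0.0556, 0.3546]
orientation: [-1.574, 0.038, -1.683]
contact_force: [0.7, -0.4, 0.3]
opening: 0.047
```

Run:
```python
from h import *
q=ctrl.sense();print(q["position"],q["orientation"],q["contact_force"])
c=np.load("c.npy")
s=ctrl.capture("side");t=ctrl.capture("top")
im=np.hstack([cv2.resize(s["img"][70:170,270:360],None,fx=4.4,fy=4.4),cv2.resize(t["img"][150:250,340:430],None,fx=4.4,fy=4.4)])
P=q["position"]
for p,o,dx in((s,(270,70),0),(t,(340,150),396)):
    for X,col in((P-[0,0,.019],(0,255,0)),(c2w(c,[23,100,278])[0],(0,0,255))):
        u=(proj(p,X)[0]-o)*4.4+[dx,0]; cv2.circle(im,tuple(u.astype(int).tolist()),4,col,1)
cv2.imwrite("pics/g.png",im)
```

```text
[ 0.58453141 -0.05555794  0.35463231] [-1.57355912  0.03822419 -1.68340101] [ 0.74251773 -0.36718805  0.26325275]
```

View pics/g.png

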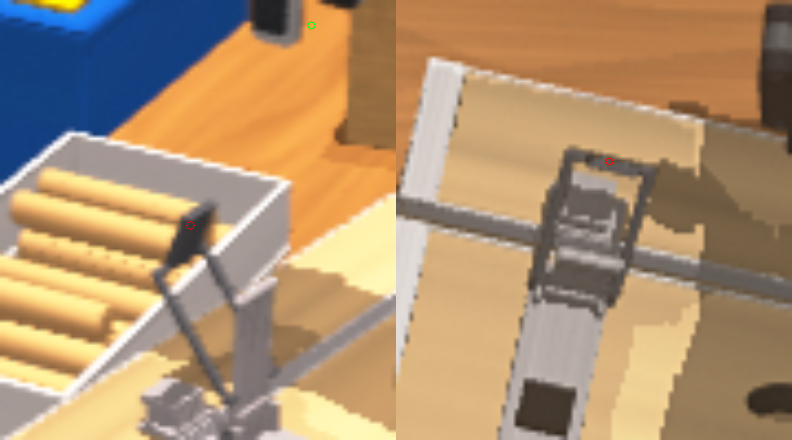

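Run:
```python
from h import *
q=ctrl.sense();print(q["qpos"].round(3),q["joint_vel"].round(2),q["position"],q["orientation"],q["t"])
```

```text
[-0.113  0.346  0.404  1.632  0.038  3.141] [-0.   -0.01  0.03  0.02 -0.   -0.  ] [ 0.5843472  -0.05539502  0.35522979] [-1.5734599   0.03828651 -1.68315209] 3.5
```

Request:
move_arm(
  deltas=[
    {"jaw": 0.55,"dx": -1,"dy": 0,"dz": 0,"turn": 0},
    {"jaw": 0.55,"dx": -2,"dy": 0,"dz": 0,"turn": 0},
  ],
)

```text
t: 3.7
position: [0.5856, -0.0445, 0.3566]
orientation: [-1.573, 0.046, -1.668]
contact_force: [0.4, 0.3, 0.3]
opening: 0.0468
```

Run:
```python
from h import *
q=ctrl.sense();print(q["qpos"].round(3),q["joint_vel"].round(2),q["position"],q["orientation"],q["t"])
```

```text
[-0.098  0.346  0.407  1.634  0.046  3.141] [ 0.08  0.01  0.02  0.01  0.04 -0.  ] [ 0.58556279 -0.04445262  0.35664981] [-1.57272462  0.04600045 -1.66821973] 3.7
```

Request:
move_arm(
  deltas=[
    {"jaw": 0.55,"dx": 0,"dy": 0,"dz": 0,"turn": -8.5},
    {"jaw": 0.55,"dx": 0,"dy": 0,"dz": 0,"turn": -17},
    {"jaw": 0.55,"dx": 0,"dy": 0,"dz": 0,"turn": -25.5},
    {"jaw": 0.55,"dx": 0,"dy": 0,"dz": 0,"turn": -34},
    {"jaw": 0.55,"dx": 0,"dy": 0,"dz": 0,"turn": -42.5},
    {"jaw": 0.55,"dx": 0,"dy": 0,"dz": 0,"turn": -51},
    {"jaw": 0.55,"dx": 0,"dy": 0,"dz": 0,"turn": -59.5},
    {"jaw": 0.55,"dx": 0,"dy": 0,"dz": 0,"turn": -68},
    {"jaw": 0.55,"dx": 0,"dy": 0,"dz": 0,"turn": -76.5},
    {"jaw": 0.55,"dx": 0,"dy": 0,"dz": 0,"turn": -85},
  ],
)

```text
t: 4.7
position: [0.5856, -0.044, 0.3574]
orientation: [-1.525, 0.005, -0.178]
contact_force: [0.0, 0.8, 0.0]
opening: 0.0469
```

Request:
move_arm(
  deltas=[
    {"jaw": 0.55,"dx": 0,"dy": 0,"dz": 0,"turn": -8.5},
    {"jaw": 0.55,"dx": 0,"dy": 0,"dz": 0,"turn": -17},
    {"jaw": 0.55,"dx": 0,"dy": 0,"dz": 0,"turn": -25.5},
    {"jaw": 0.55,"dx": 0,"dy": 0,"dz": 0,"turn": -34},
    {"jaw": 0.55,"dx": 0,"dy": 0,"dz": 0,"turn": -42.5},
    {"jaw": 0.55,"dx": 0,"dy": 0,"dz": 0,"turn": -51},
    {"jaw": 0.55,"dx": 0,"dy": 0,"dz": 0,"turn": -59.5},
    {"jaw": 0.55,"dx": 0,"dy": 0,"dz": 0,"turn": -68},
    {"jaw": 0.55,"dx": 0,"dy": 0,"dz": 0,"turn": -76.5},
    {"jaw": 0.55,"dx": 0,"dy": 0,"dz": 0,"turn": -85},
  ],
)

```text
t: 5.7
position: [0.5856, -0.0436, 0.3582]
orientation: [-1.564, -0.046, 1.312]
contact_force: [0.2, -0.1, -0.0]
opening: 0.0468
```

```bash
cat >> h.py <<'E'
def st():
    q=ctrl.sense(); c=np.load("c.npy"); k=c[2]; d=q["position"]-[c[0],c[1],0]
    M=np.array([[np.cos(k),np.sin(k),0],[-np.sin(k),np.cos(k),0],[0,0,1]])
    Rt=M@R.from_euler("xyz",q["orientation"]).as_matrix()
    return q,1000*M@d,Rt,M@q["contact_force"]
def to(X): # case mm -> tool deltas cm
    q,P,Rt,F=st(); D=Rt.T@(np.array(X)-P)/10
    print("t",q["t"],"TCP case",P.round(1),"F case",F.round(1),"open",q["opening"],"delta cm",D.round(2),"turn",np.degrees(np.arctan2(Rt[0,0],Rt[1,0])).round(2)); return D
E
python3 - <<'E'
from h import *
to([23,100,330]); to([23,100,289]); print(st()[2].round(3),st()[0]["qpos"].round(2))
E
```

```text
t 5.7 TCP case [ 26.4  19.  358.2] F case [ 0.2 -0.  -0. ] open 0.04684453560168959 delta cm [7.92 3.19 0.87] turn 3.89
t 5.7 TCP case [ 26.4  19.  358.2] F case [ 0.2 -0.  -0. ] open 0.04684453560168959 delta cm [7.73 7.29 0.84] turn 3.89
[[ 0.068 -0.004 -0.998]
 [ 0.997  0.046  0.068]
 [ 0.046 -0.999  0.007]] [-0.1   0.34  0.41  1.64  0.05  0.16]
```

Request:
move_arm(
  deltas=[
    {"jaw": 0.55,"dx": 3,"dy": 0,"dz": 0.3,"turn": -3.9},
    {"jaw": 0.55,"dx": 6,"dy": 1,"dz": 0.6,"turn": -3.9},
    {"jaw": 0.55,"dx": 7.9,"dy": 2,"dz": 0.9,"turn": -3.9},
    {"jaw": 0.55,"dx": 7.9,"dy": 3.2,"dz": 0.9,"turn": -3.9},
    {"jaw": 0.55,"dx": 7.9,"dy": 3.2,"dz": 0.9,"turn": -3.9},
    {"jaw": 0.55,"dx": 7.9,"dy": 3.2,"dz": 0.9,"turn": -3.9},
  ],
)

```text
t: 6.3
position: [0.5972, 0.0366, 0.3306]
orientation: [-1.567, -0.046, 1.381]
contact_force: [0.9, -0.1, -0.5]
opening: 0.0467
```

Run:
```python
from h import *
to([23,100,289])
q,P,Rt,F=st(); c=np.load("c.npy")
s=ctrl.capture("side");t=ctrl.capture("top")
im=np.hstack([cv2.resize(s["img"][70:170,270:360],None,fx=4.4,fy=4.4),cv2.resize(t["img"][150:250,340:430],None,fx=4.4,fy=4.4)])
for p,o,dx in((s,(270,70),0),(t,(340,150),396)):
    for X,col in((P,(0,255,0)),(P+19*Rt[:,1],(0,255,255)),(P+19*Rt[:,1]+23.5*Rt[:,0],(0,255,255)),(P+19*Rt[:,1]-23.5*Rt[:,0],(0,255,255)),((23,100,278),(0,0,255))):
        u=(proj(p,c2w(c,X))[0]-o)*4.4+[dx,0]; cv2.circle(im,tuple(u.astype(int).tolist()),4,col,1)
cv2.imwrite("pics/g2.png",im)
```

```text
t 6.3 TCP case [ 22.5  99.9 330.6] F case [ 0.9  0.1 -0.5] open 0.04665882104034766 delta cm [-0.19  4.15 -0.06] turn -0.04
```

View pics/g2.png

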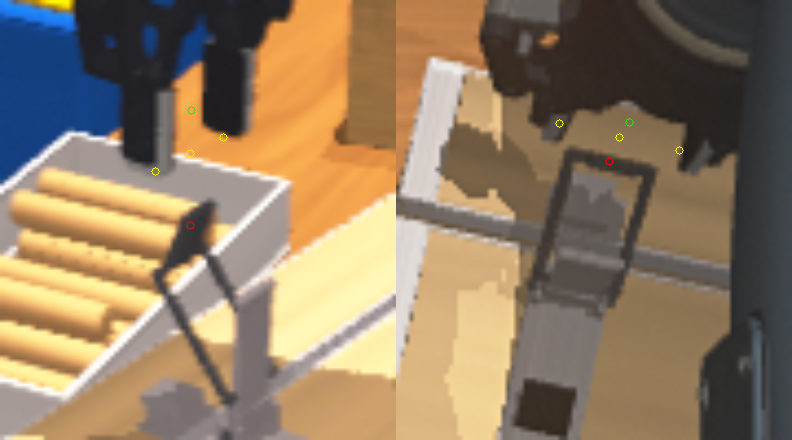

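Request:
move_arm(
  deltas=[
    {"jaw": 0.55,"dx": -0.1,"dy": 2,"dz": -0.1,"turn": 0},
    {"jaw": 0.55,"dx": -0.2,"dy": 4,"dz": -0.1,"turn": 0},
    {"jaw": 0.55,"dx": -0.2,"dy": 4.2,"dz": -0.1,"turn": 0},
    {"jaw": 0.15,"dx": -0.2,"dy": 4.2,"dz": -0.1,"turn": 0},
    {"jaw": 0.15,"dx": -0.2,"dy": 4.2,"dz": -0.1,"turn": 0},
    {"jaw": 0.15,"dx": -0.2,"dy": 4.2,"dz": -0.1,"turn": 0},
    {"jaw": 0.15,"dx": -0.2,"dy": 4.2,"dz": -0.1,"turn": 0},
  ],
  newtons=20,
)

```text
t: 7.1
position: [0.5986, 0.0348, 0.2902]
orientation: [-1.57, -0.045, 1.379]
contact_force: [-0.5, -5.8, 0.5]
opening: 0.0193
```

Run:
```python
from h import *
to([23,100,289])
```

```text
t 7.1 TCP case [ 24.3  98.4 290.2] F case [ 0.6 -5.8  0.5] open 0.01930826131417481 delta cm [0.15 0.13 0.13] turn 0.06
```

```bash
cat >> h.py <<'E'
def ikbar(x,z,L2=62.,r=0):
    v=np.array([x+10,z-194.]); D=np.hypot(*v); a=np.arccos((18**2+D*D-L2*L2)/(36*D)); b=np.arctan2(v[1],v[0])+a
    h=18*np.array([np.cos(b),np.sin(b)]); ph=np.arctan2(*(v-h)[::-1]); return np.pi-b,ph
def grip(x,z,r=21.5):
    th,ph=ikbar(x,z); return np.array([x,z])+r*np.array([np.cos(ph+np.pi/3),np.sin(ph+np.pi/3)]),th,ph
E
python3 - <<'E'
from h import *
q,P,Rt,F=st()
g0,th,ph=grip(30,259); print(g0,th,ph)
off=P[[0,2]]-g0; print("off",off); np.save("off.npy",off)
for D,a in((76,58),(75,50),(74,42),(73,34),(72,26),(71,18),(70,10),(69,2),(68,-4)):
    x,z=-10+D*np.cos(np.radians(a)),194+D*np.sin(np.radians(a))
    g,th,ph=grip(x,z); t=g+off; d=Rt.T@(np.array([t[0],98,t[1]])-P)/10
    print("bar",round(x),round(z),"th %.2f ph %.2f"%(th,ph),"tcp",t.round(1),"delta",d.round(2))
E
```

```text
[ 22.8935448  279.29158186] 1.5469504962315148 0.8604668248923028
off [ 1.43235291 10.88936504]
bar 30 258 th 1.53 ph 0.85 tcp [ 24.9 289.7] delta [-0.05  0.04 -0.05]
bar 38 251 th 1.59 ph 0.69 tcp [ 36.1 283.5] delta [-0.07  0.66 -1.18]
bar 45 244 th 1.66 ph 0.53 tcp [ 46.2 275.9] delta [-0.11  1.42 -2.19]
bar 51 235 th 1.74 ph 0.38 tcp [ 55. 267.] delta [-0.14  2.31 -3.07]
bar 55 226 th 1.81 ph 0.23 tcp [ 62.4 257. ] delta [-0.19  3.31 -3.81]
bar 58 216 th 1.89 ph 0.08 tcp [ 68.2 246.2] delta [-0.24  4.39 -4.39]
bar 59 206 th 1.98 ph -0.07 tcp [ 72.4 234.9] delta [-0.29  5.52 -4.81]
bar 59 196 th 2.06 ph -0.22 tcp [ 74.9 223.1] delta [-0.34  6.69 -5.07]
bar 58 189 th 2.11 ph -0.33 tcp [ 75.5 214.2] delta [-0.38  7.58 -5.12]
```

Request:
move_arm(
  deltas=[
    {"jaw": 0.15,"dx": -0.06,"dy": 0.3,"dz": -0.6,"turn": 0},
    {"jaw": 0.15,"dx": -0.07,"dy": 0.66,"dz": -1.18,"turn": 0},
    {"jaw": 0.15,"dx": -0.09,"dy": 1.04,"dz": -1.7,"turn": 0},
    {"jaw": 0.15,"dx": -0.11,"dy": 1.42,"dz": -2.19,"turn": 0},
    {"jaw": 0.15,"dx": -0.14,"dy": 2.31,"dz": -3.07,"turn": 0},
    {"jaw": 0.15,"dx": -0.19,"dy": 3.31,"dz": -3.81,"turn": 0},
    {"jaw": 0.15,"dx": -0.24,"dy": 4.39,"dz": -4.39,"turn": 0},
    {"jaw": 0.15,"dx": -0.29,"dy": 5.5,"dz": -4.8,"turn": 0},
    {"jaw": 0.15,"dx": -0.29,"dy": 5.5,"dz": -4.8,"turn": 0},
  ],
)

```text
t: 8.0
position: [0.6458, 0.0251, 0.2326]
orientation: [-1.568, -0.044, 1.379]
contact_force: [-0.2, -2.3, 1.0]
opening: 0.0193
```

Run:
```python
from h import *
to([75,98,223])
q,P,Rt,F=st(); c=np.load("c.npy");off=np.load("off.npy")
s=ctrl.capture("side");t=ctrl.capture("top")
im=np.hstack([cv2.resize(s["img"][95:185,270:350],None,fx=5,fy=5),cv2.resize(t["img"][150:240,350:430],None,fx=4.95,fy=5)])
for p,o,dx in((s,(270,95),0),(t,(350,150),400)):
    th,ph=ikbar(59,206);L=latch(th,ph)
    for X,col in((L["bar"],(0,0,255)),(L["tip"],(0,255,0)),((P[0]-off[0],P[1],P[2]-off[1]),(255,255,0))):
        u=(proj(p,c2w(c,X))[0]-o)*5+[dx,0]; cv2.circle(im,tuple(u.astype(int).tolist()),4,col,1)
cv2.imwrite("pics/g3.png",im)
```

```text
t 8.0 TCP case [ 72.5  97.9 232.6] F case [ 0.2 -2.3  1. ] open 0.01932002303598352 delta cm [-0.03  0.96 -0.25] turn 0.07
```

View pics/g3.png

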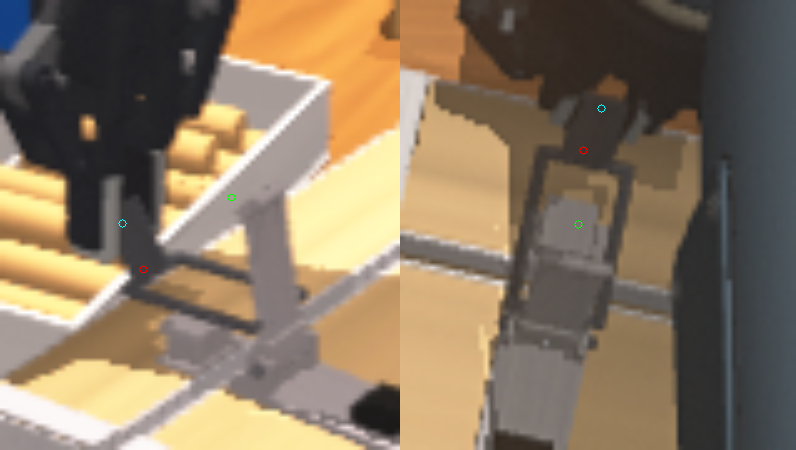

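Request:
move_arm(
  deltas=[
    {"jaw": 0.15,"dx": -0.02,"dy": 0.5,"dz": -0.2,"turn": 0},
    {"jaw": 0.15,"dx": -0.04,"dy": 1,"dz": -0.3,"turn": 0},
    {"jaw": 0.15,"dx": -0.06,"dy": 1.5,"dz": -0.35,"turn": 0},
    {"jaw": 0.15,"dx": -0.08,"dy": 1.9,"dz": -0.35,"turn": 0},
    {"jaw": 0.15,"dx": -0.08,"dy": 1.9,"dz": -0.35,"turn": 0},
  ],
)

```text
t: 8.6
position: [0.6488, 0.0246, 0.2148]
orientation: [-1.569, -0.045, 1.379]
contact_force: [1.3, -2.4, -0.1]
opening: 0.0193
```

Request:
move_arm(
  deltas=[
    {"jaw": 0.15,"dx": 0,"dy": 0.2,"dz": 0,"turn": 0},
    {"jaw": 0.15,"dx": 0,"dy": 0.3,"dz": 0,"turn": 0},
    {"jaw": 0.15,"dx": 0,"dy": 0.3,"dz": 0,"turn": 0},
  ],
)

```text
t: 8.9
position: [0.6488, 0.0247, 0.2117]
orientation: [-1.569, -0.044, 1.379]
contact_force: [-0.1, -2.6, 1.1]
opening: 0.0193
```

Run:
```python
from h import *
to([75,98,206])
q,P,Rt,F=st(); c=np.load("c.npy")
s=ctrl.capture("side");t=ctrl.capture("top")
im=np.hstack([cv2.resize(s["img"][95:185,270:350],None,fx=5,fy=5),cv2.resize(t["img"][150:240,350:430],None,fx=4.95,fy=5)])
cv2.imwrite("pics/g4.png",im)
```

```text
t 8.9 TCP case [ 75.5  98.1 211.7] F case [ 0.4 -2.6  1.1] open 0.019250951725719747 delta cm [-0.03  0.57  0.05] turn 0.06
```

Request:
move_arm(
  deltas=[
    {"jaw": 0.15,"dx": 0,"dy": 0.1,"dz": 0,"turn": 0},
    {"jaw": 0.15,"dx": 0,"dy": 0.2,"dz": 0,"turn": 0},
    {"jaw": 0.15,"dx": 0,"dy": 0.2,"dz": 0,"turn": 0},
  ],
)

```text
t: 9.3
position: [0.6487, 0.0247, 0.2097]
orientation: [-1.568, -0.044, 1.379]
contact_force: [0.2, -3.1, 0.3]
opening: 0.0192
```

Request:
move_arm(
  deltas=[
    {"jaw": 0.15,"dx": 0,"dy": 0.1,"dz": 0,"turn": 0},
    {"jaw": 0.15,"dx": 0,"dy": 0.2,"dz": 0,"turn": 0},
    {"jaw": 0.15,"dx": 0,"dy": 0.2,"dz": 0,"turn": 0},
  ],
)

```text
t: 9.6
position: [0.6487, 0.0248, 0.2075]
orientation: [-1.568, -0.044, 1.379]
contact_force: [0.3, -3.4, 0.5]
opening: 0.0193
```

View pics/g4.png

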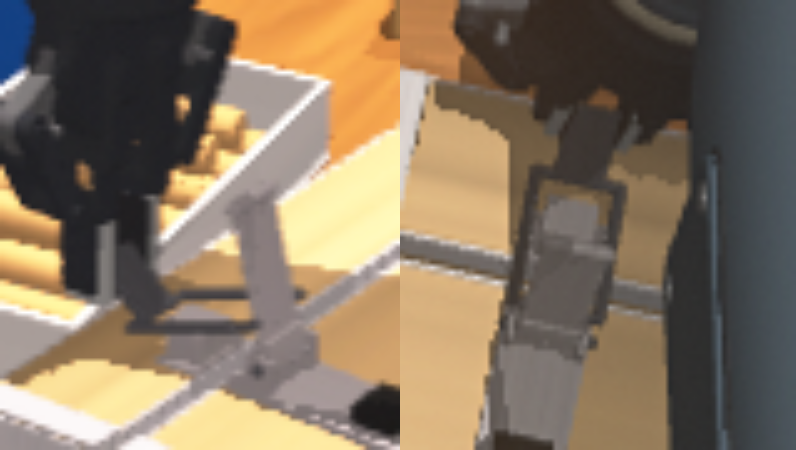

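Request:
move_arm(
  deltas=[
    {"jaw": 0.15,"dx": 0,"dy": 0.1,"dz": 0,"turn": 0},
    {"jaw": 0.15,"dx": 0,"dy": 0.2,"dz": 0,"turn": 0},
    {"jaw": 0.15,"dx": 0,"dy": 0.2,"dz": 0,"turn": 0},
  ],
)

```text
t: 9.9
position: [0.6487, 0.0248, 0.2053]
orientation: [-1.568, -0.044, 1.379]
contact_force: [0.5, -4.1, 0.3]
opening: 0.0189
```

Request:
move_arm(
  deltas=[
    {"jaw": 0.15,"dx": 0,"dy": 0.1,"dz": 0,"turn": 0},
    {"jaw": 0.15,"dx": 0,"dy": 0.2,"dz": 0,"turn": 0},
    {"jaw": 0.15,"dx": 0,"dy": 0.2,"dz": 0,"turn": 0},
  ],
)

```text
t: 10.2
position: [0.6486, 0.0249, 0.2031]
orientation: [-1.568, -0.044, 1.379]
contact_force: [-0.9, -5.1, -0.5]
opening: 0.019
```

Request:
move_arm(
  deltas=[
    {"jaw": 0.15,"dx": -0.05,"dy": 0.1,"dz": 0,"turn": 0},
    {"jaw": 0.15,"dx": -0.1,"dy": 0.2,"dz": 0,"turn": 0},
    {"jaw": 0.15,"dx": -0.1,"dy": 0.2,"dz": 0,"turn": 0},
  ],
)

```text
t: 10.5
position: [0.6486, 0.0244, 0.2009]
orientation: [-1.568, -0.045, 1.379]
contact_force: [0.3, -0.1, 1.6]
opening: 0.019
```

Run:
```python
from h import *
to([75,98,200])
s=ctrl.capture("side");t=ctrl.capture("top")
im=np.hstack([cv2.resize(s["img"][95:185,270:350],None,fx=5,fy=5),cv2.resize(t["img"][150:240,350:430],None,fx=4.95,fy=5)])
cv2.imwrite("pics/g5.png",im)
```

```text
t 10.5 TCP case [ 75.3  97.8 200.9] F case [ 0.4 -0.   1.6] open 0.019010454766307385 delta cm [0.02 0.1  0.03] turn 0.05
```

View pics/g5.png

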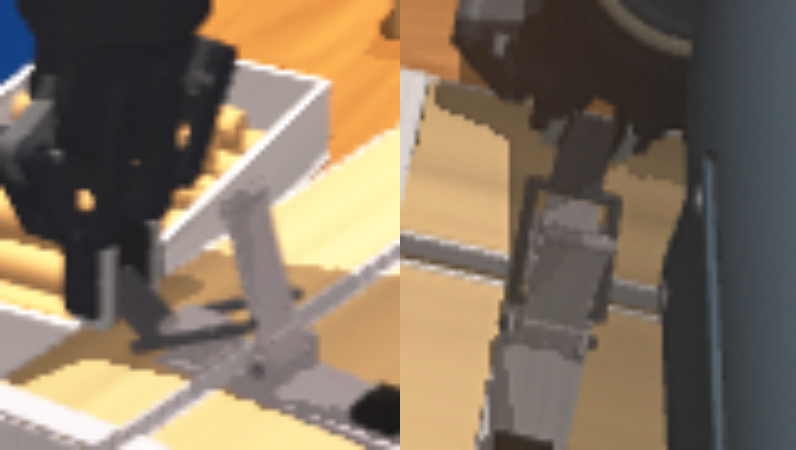

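Request:
move_arm(
  deltas=[
    {"jaw": 0.15,"dx": 0,"dy": 0.1,"dz": 0,"turn": 0},
    {"jaw": 0.15,"dx": 0,"dy": 0.2,"dz": 0,"turn": 0},
    {"jaw": 0.15,"dx": 0,"dy": 0.2,"dz": 0,"turn": 0},
  ],
)

```text
t: 10.9
position: [0.6486, 0.0245, 0.199]
orientation: [-1.568, -0.045, 1.379]
contact_force: [0.6, -0.5, 0.5]
opening: 0.0189
```

Request:
move_arm(
  deltas=[
    {"jaw": 0.15,"dx": 0,"dy": 0.1,"dz": 0,"turn": 0},
    {"jaw": 0.15,"dx": 0,"dy": 0.1,"dz": 0,"turn": 0},
  ],
)

```text
t: 11.1
position: [0.6487, 0.0245, 0.1988]
orientation: [-1.569, -0.045, 1.379]
contact_force: [-2.1, -0.7, 6.5]
opening: 0.019
```

Request:
move_arm(
  deltas=[
    {"jaw": 0.15,"dx": 0,"dy": -0.05,"dz": 0.2,"turn": 0},
    {"jaw": 0.15,"dx": 0,"dy": -0.05,"dz": 0.4,"turn": 0},
    {"jaw": 0.15,"dx": 0,"dy": -0.05,"dz": 0.4,"turn": 0},
  ],
)

```text
t: 11.4
position: [0.6455, 0.0251, 0.1995]
orientation: [-1.571, -0.045, 1.379]
contact_force: [4.9, -2.0, 0.2]
opening: 0.0194
```

Request:
move_arm(
  deltas=[
    {"jaw": 0.15,"dx": 0,"dy": 0,"dz": 0.1,"turn": 0},
    {"jaw": 0.15,"dx": 0,"dy": 0,"dz": 0.2,"turn": 0},
    {"jaw": 0.15,"dx": 0,"dy": 0,"dz": 0.2,"turn": 0},
  ],
)

```text
t: 11.7
position: [0.6439, 0.0254, 0.1995]
orientation: [-1.571, -0.045, 1.379]
contact_force: [4.6, -1.0, -0.2]
opening: 0.0193
```

Run:
```python
from h import *
to([64,98,200])
```

```text
t 11.7 TCP case [ 70.5  97.9 199.5] F case [ 4.7 -0.1 -0.2] open 0.01927657923626565 delta cm [ 0.01 -0.04  0.65] turn 0.06
```

Request:
move_arm(
  deltas=[
    {"jaw": 0.15,"dx": 0,"dy": 0,"dz": 0.1,"turn": 0},
    {"jaw": 0.15,"dx": 0,"dy": 0,"dz": 0.2,"turn": 0},
    {"jaw": 0.15,"dx": 0,"dy": 0,"dz": 0.2,"turn": 0},
  ],
)

```text
t: 12.0
position: [0.6419, 0.0258, 0.1996]
orientation: [-1.572, -0.045, 1.379]
contact_force: [3.9, -1.9, 0.1]
opening: 0.0189
```

Request:
move_arm(
  deltas=[
    {"jaw": 0.15,"dx": 0,"dy": 0,"dz": 0.1,"turn": 0},
    {"jaw": 0.15,"dx": 0,"dy": 0,"dz": 0.15,"turn": 0},
    {"jaw": 0.15,"dx": 0,"dy": 0,"dz": 0.15,"turn": 0},
  ],
)

```text
t: 12.3
position: [0.6412, 0.026, 0.1998]
orientation: [-1.573, -0.045, 1.379]
contact_force: [6.0, -2.3, -1.1]
opening: 0.0189
```

Run:
```python
from h import *
to([64,98,200])
s=ctrl.capture("side");t=ctrl.capture("top")
im=np.hstack([cv2.resize(s["img"][110:180,275:345],None,fx=5.7,fy=6.4),cv2.resize(t["img"][160:230,355:425],None,fx=5.7,fy=6.4)])
cv2.imwrite("pics/g6.png",im)
```

```text
t 12.3 TCP case [ 67.8  97.9 199.8] F case [ 6.3 -1.1 -1.1] open 0.018935845083952973 delta cm [ 0.01 -0.02  0.38] turn 0.06
```

View pics/g6.png

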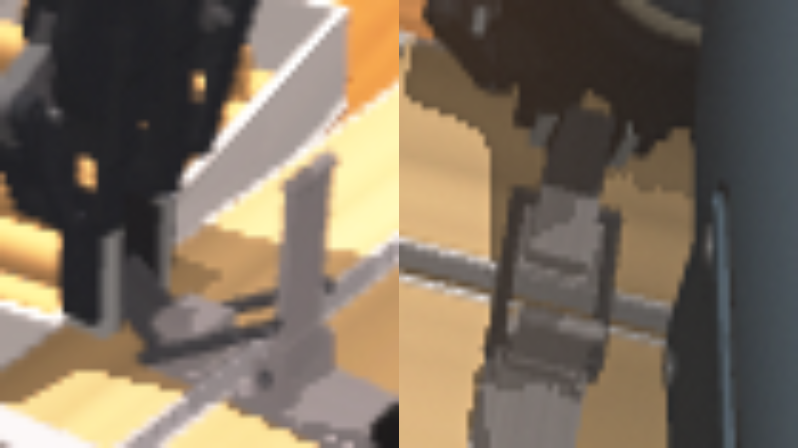

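Request:
move_arm(
  deltas=[
    {"jaw": 0.15,"dx": 0,"dy": 0,"dz": 0.05,"turn": 0},
    {"jaw": 0.15,"dx": 0,"dy": 0,"dz": 0.1,"turn": 0},
  ],
)

```text
t: 12.6
position: [0.6411, 0.026, 0.1999]
orientation: [-1.575, -0.045, 1.379]
contact_force: [9.0, -2.7, -0.7]
opening: 0.0191
```

Run:
```python
from h import *
to([64,98,200])
```

```text
t 12.6 TCP case [ 67.7  97.9 199.9] F case [ 9.4 -1.  -0.7] open 0.01912787023865091 delta cm [ 0.01 -0.01  0.37] turn 0.07
```

Request:
move_arm(
  deltas=[
    {"jaw": 0.15,"dx": 0,"dy": 0,"dz": -0.02,"turn": 0},
    {"jaw": 0.5,"dx": 0,"dy": 0,"dz": -0.02,"turn": 0},
    {"jaw": 0.5,"dx": 0,"dy": 0,"dz": -0.02,"turn": 0},
    {"jaw": 0.5,"dx": 0,"dy": 0,"dz": -0.02,"turn": 0},
    {"jaw": 0.5,"dx": 0,"dy": -1,"dz": -0.1,"turn": 0},
    {"jaw": 0.5,"dx": 0,"dy": -4,"dz": -0.1,"turn": 0},
    {"jaw": 0.5,"dx": 0,"dy": -8,"dz": -0.1,"turn": 0},
    {"jaw": 0,"dx": 0,"dy": -9,"dz": -0.1,"turn": 0},
    {"jaw": 0,"dx": 0,"dy": -9,"dz": -0.1,"turn": 0},
  ],
)

```text
t: 13.5
position: [0.6417, 0.0218, 0.2923]
orientation: [-1.579, -0.046, 1.379]
contact_force: [1.0, -0.0, -1.1]
opening: 0.0145
```

Run:
```python
from h import *
to([20,100,260])
s=ctrl.capture("side");t=ctrl.capture("top")
im=np.hstack([cv2.resize(s["img"][110:180,275:345],None,fx=5.7,fy=6.4),cv2.resize(t["img"][160:230,355:425],None,fx=5.7,fy=6.4)])
cv2.imwrite("pics/g7.png",im)
```

```text
t 13.5 TCP case [ 69.1  93.9 292.3] F case [ 0.9  0.2 -1.1] open 0.014463497560424463 delta cm [0.45 3.22 4.94] turn 0.06
```

View pics/g7.png

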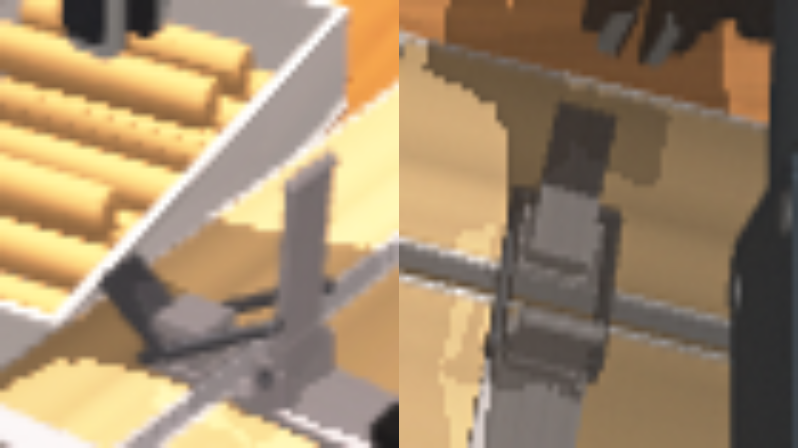

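Request:
move_arm(
  deltas=[
    {"jaw": 0,"dx": 0.2,"dy": 0,"dz": 1.5,"turn": 0},
    {"jaw": 0,"dx": 0.4,"dy": 0,"dz": 3.5,"turn": 0},
    {"jaw": 0,"dx": 0.4,"dy": 0,"dz": 4.7,"turn": 0},
    {"jaw": 0,"dx": 0.4,"dy": 1.2,"dz": 4.7,"turn": 0},
    {"jaw": 0,"dx": 0.35,"dy": 2.3,"dz": 4.8,"turn": 0},
    {"jaw": 0,"dx": 0.35,"dy": 2.3,"dz": 4.8,"turn": 0},
  ],
)

```text
t: 14.2
position: [0.5939, 0.0354, 0.2631]
orientation: [-1.57, -0.044, 1.379]
contact_force: [-0.8, 0.5, -1.4]
opening: -0.0
```

```bash
cat > lev.py <<'E'
from h import *
import sys
q,P,Rt,F=st(); to(P)
for th in map(float,sys.argv[1:]):
    s=60; X=[-10-s*np.cos(th)+2*np.sin(th)+11,99,194+s*np.sin(th)+2*np.cos(th)+19]
    print(th,np.round(X,1),(Rt.T@(np.array(X)-P)/10).round(2))
E
python3 lev.py 1.6 1.5 1.4 1.3 1.2 1.1 1.0 .9 .8
```

```text
t 14.2 TCP case [ 19.5  98.1 263.1] F case [-0.8  0.3 -1.4] open -1.9853688152282314e-05 delta cm [0. 0. 0.] turn 0.08
1.6 [  4.8  99.  272.9] [ 0.13 -0.98  1.48]
1.5 [ -1.2  99.  273. ] [ 0.13 -0.98  2.08]
1.4 [ -7.2  99.  272.5] [ 0.12 -0.93  2.68]
1.3 [-13.1  99.  271.3] [ 0.12 -0.82  3.27]
1.2 [-18.9  99.  269.6] [ 0.11 -0.65  3.84]
1.1 [-24.4  99.  267.4] [ 0.1  -0.42  4.4 ]
1.0 [-29.7  99.  264.6] [ 0.09 -0.14  4.93]
0.9 [-34.7  99.  261.2] [0.07 0.19 5.43]
0.8 [-39.4  99.  257.4] [0.05 0.57 5.89]
```

Request:
move_arm(
  deltas=[
    {"jaw": 0,"dx": 0.1,"dy": -0.6,"dz": 0.8,"turn": 0},
    {"jaw": 0,"dx": 0.1,"dy": -0.7,"dz": 1.3,"turn": 0},
    {"jaw": 0,"dx": 0.1,"dy": -0.7,"dz": 1.8,"turn": 0},
    {"jaw": 0,"dx": 0.1,"dy": -0.7,"dz": 2.3,"turn": 0},
    {"jaw": 0,"dx": 0.1,"dy": -0.7,"dz": 2.8,"turn": 0},
    {"jaw": 0,"dx": 0.1,"dy": -0.7,"dz": 2.8,"turn": 0},
  ],
)

```text
t: 14.8
position: [0.5661, 0.0415, 0.2705]
orientation: [-1.571, -0.044, 1.379]
contact_force: [1.1, 0.1, -0.0]
opening: 0.0001
```

```bash
python3 lev.py 1.3 1.2 1.1 1.0 .9 .8
```

```text
t 14.8 TCP case [ -8.9  98.9 270.5] F case [ 1.1  0.4 -0. ] open 0.00011024842783851222 delta cm [0. 0. 0.] turn 0.07
1.3 [-13.1  99.  271.3] [ 0.01 -0.08  0.43]
1.2 [-18.9  99.  269.6] [0.   0.09 1.  ]
1.1 [-24.4  99.  267.4] [-0.01  0.31  1.56]
1.0 [-29.7  99.  264.6] [-0.02  0.59  2.09]
0.9 [-34.7  99.  261.2] [-0.04  0.93  2.59]
0.8 [-39.4  99.  257.4] [-0.05  1.31  3.05]
```

Request:
move_arm(
  deltas=[
    {"jaw": 0,"dx": 0,"dy": 0,"dz": 0.4,"turn": 0},
    {"jaw": 0,"dx": 0,"dy": 0.1,"dz": 1.0,"turn": 0},
    {"jaw": 0,"dx": 0,"dy": 0.3,"dz": 1.55,"turn": 0},
    {"jaw": 0,"dx": 0,"dy": 0.3,"dz": 1.55,"turn": 0},
  ],
)

```text
t: 15.2
position: [0.5519, 0.0444, 0.2679]
orientation: [-1.574, -0.044, 1.379]
contact_force: [5.1, -1.5, -1.2]
opening: 0.0001
```

```bash
python3 lev.py 1.1 1.0 .9 .8 .7 .6
```

```text
t 15.2 TCP case [-23.4  99.1 267.9] F case [ 5.3 -0.5 -1.2] open 5.301616188391836e-05 delta cm [0. 0. 0.] turn 0.08
1.1 [-24.4  99.  267.4] [-0.01  0.05  0.1 ]
1.0 [-29.7  99.  264.6] [-0.02  0.33  0.64]
0.9 [-34.7  99.  261.2] [-0.04  0.66  1.14]
0.8 [-39.4  99.  257.4] [-0.05  1.04  1.6 ]
0.7 [-43.6  99.  253.2] [-0.07  1.46  2.03]
0.6 [-47.4  99.  248.5] [-0.1   1.93  2.41]
```

Request:
move_arm(
  deltas=[
    {"jaw": 0,"dx": 0,"dy": 0.2,"dz": 0.4,"turn": 0},
    {"jaw": 0,"dx": 0,"dy": 0.4,"dz": 0.75,"turn": 0},
    {"jaw": 0,"dx": 0,"dy": 0.65,"dz": 1.15,"turn": 0},
    {"jaw": 0,"dx": 0,"dy": 0.65,"dz": 1.15,"turn": 0},
  ],
)

```text
t: 15.6
position: [0.5414, 0.0466, 0.262]
orientation: [-1.577, -0.044, 1.379]
contact_force: [4.1, -2.6, 2.0]
opening: -0.0
```

```bash
python3 lev.py .9 .8 .7 .6 .5
```

```text
t 15.6 TCP case [-34.1  99.2 262. ] F case [ 4.6 -1.7  2. ] open -5.611244997552547e-06 delta cm [0. 0. 0.] turn 0.08
0.9 [-34.7  99.  261.2] [-0.03  0.08  0.06]
0.8 [-39.4  99.  257.4] [-0.04  0.46  0.53]
0.7 [-43.6  99.  253.2] [-0.06  0.88  0.96]
0.6 [-47.4  99.  248.5] [-0.08  1.34  1.34]
0.5 [-50.7  99.  243.5] [-0.11  1.84  1.67]
```

Request:
move_arm(
  deltas=[
    {"jaw": 0,"dx": 0,"dy": 0.25,"dz": 0.3,"turn": 0},
    {"jaw": 0,"dx": -0.04,"dy": 0.46,"dz": 0.53,"turn": 0},
    {"jaw": 0,"dx": -0.05,"dy": 0.7,"dz": 0.75,"turn": 0},
    {"jaw": 0,"dx": -0.06,"dy": 0.9,"dz": 0.96,"turn": 0},
    {"jaw": 0,"dx": -0.06,"dy": 0.9,"dz": 0.96,"turn": 0},
  ],
)

```text
t: 16.1
position: [0.532, 0.0484, 0.2534]
orientation: [-1.577, -0.045, 1.379]
contact_force: [1.2, -0.1, 4.7]
opening: -0.0002
```

```bash
python3 lev.py .7 .6 .5 .4 .3 .2
```

```text
t 16.1 TCP case [-43.7  99.2 253.4] F case [1.2 0.1 4.7] open -0.00022730850676274747 delta cm [0. 0. 0.] turn 0.08
0.7 [-43.6  99.  253.2] [-0.02  0.02 -0.01]
0.6 [-47.4  99.  248.5] [-0.04  0.48  0.38]
0.5 [-50.7  99.  243.5] [-0.06  0.98  0.71]
0.4 [-53.5  99.  238.2] [-0.09  1.51  0.99]
0.3 [-55.7  99.  232.6] [-0.11  2.06  1.22]
0.2 [-57.4  99.  226.9] [-0.14  2.64  1.39]
```

Request:
move_arm(
  deltas=[
    {"jaw": 0,"dx": -0.02,"dy": 0.25,"dz": 0.2,"turn": 0},
    {"jaw": 0,"dx": -0.04,"dy": 0.5,"dz": 0.38,"turn": 0},
    {"jaw": 0,"dx": -0.05,"dy": 0.75,"dz": 0.55,"turn": 0},
    {"jaw": 0,"dx": -0.06,"dy": 1.0,"dz": 0.7,"turn": 0},
    {"jaw": 0,"dx": -0.08,"dy": 1.25,"dz": 0.85,"turn": 0},
    {"jaw": 0,"dx": -0.09,"dy": 1.5,"dz": 0.99,"turn": 0},
    {"jaw": 0,"dx": -0.09,"dy": 1.5,"dz": 0.99,"turn": 0},
  ],
)

```text
t: 16.8
position: [0.5219, 0.0501, 0.2379]
orientation: [-1.576, -0.045, 1.379]
contact_force: [-0.5, 1.2, 1.7]
opening: -0.0
```

```bash
python3 lev.py .4 .3 .2 .1 0
```

```text
t 16.8 TCP case [-53.9  99.  237.9] F case [-0.7  1.1  1.7] open -1.621126974188353e-05 delta cm [0. 0. 0.] turn 0.07
0.4 [-53.5  99.  238.2] [-0.   -0.03 -0.04]
0.3 [-55.7  99.  232.6] [-0.03  0.52  0.18]
0.2 [-57.4  99.  226.9] [-0.05  1.1   0.36]
0.1 [-58.5  99.  221. ] [-0.08  1.69  0.47]
0.0 [-59.  99. 215.] [-0.1   2.29  0.52]
```

Run:
```python
from h import *
s=ctrl.capture("side");t=ctrl.capture("top")
im=np.hstack([cv2.resize(s["img"][110:180,275:345],None,fx=5.7,fy=6.4),cv2.resize(t["img"][160:230,355:425],None,fx=5.7,fy=6.4)])
cv2.imwrite("pics/g8.png",im)
```

```text
(no output)
```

View pics/g8.png

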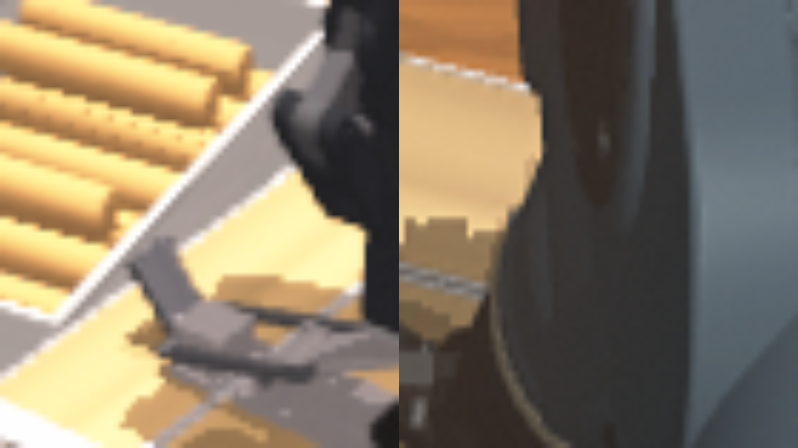

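Request:
move_arm(
  deltas=[
    {"jaw": 0,"dx": -0.02,"dy": 0.3,"dz": 0.1,"turn": 0},
    {"jaw": 0,"dx": -0.03,"dy": 0.6,"dz": 0.2,"turn": 0},
    {"jaw": 0,"dx": -0.04,"dy": 0.85,"dz": 0.3,"turn": 0},
    {"jaw": 0,"dx": -0.05,"dy": 1.1,"dz": 0.36,"turn": 0},
    {"jaw": 0,"dx": -0.05,"dy": 1.1,"dz": 0.36,"turn": 0},
  ],
)

```text
t: 17.4
position: [0.5184, 0.0506, 0.2264]
orientation: [-1.576, -0.044, 1.379]
contact_force: [0.7, -0.4, -0.5]
opening: -0.0
```

```bash
python3 lev.py .2 .1 0
```

```text
t 17.4 TCP case [-57.5  98.8 226.4] F case [ 0.7 -0.2 -0.5] open -3.816234278668368e-05 delta cm [0. 0. 0.] turn 0.07
0.2 [-57.4  99.  226.9] [ 0.02 -0.04 -0.01]
0.1 [-58.5  99.  221. ] [-0.01  0.54  0.1 ]
0.0 [-59.  99. 215.] [-0.03  1.14  0.16]
```

Request:
move_arm(
  deltas=[
    {"jaw": 0,"dx": 0,"dy": 0.2,"dz": 0.05,"turn": 0},
    {"jaw": 0,"dx": 0,"dy": 0.4,"dz": 0.1,"turn": 0},
    {"jaw": 0,"dx": 0,"dy": 0.6,"dz": 0.1,"turn": 0},
    {"jaw": 0,"dx": 0,"dy": 0.6,"dz": 0.1,"turn": 0},
  ],
)

```text
t: 17.8
position: [0.5172, 0.0511, 0.22]
orientation: [-1.575, -0.044, 1.379]
contact_force: [0.2, 0.4, 0.1]
opening: 0.0002
```

Request:
move_arm(
  deltas=[
    {"jaw": 0,"dx": 0,"dy": 0.15,"dz": 0,"turn": 0},
    {"jaw": 0,"dx": 0,"dy": 0.25,"dz": 0,"turn": 0},
    {"jaw": 0,"dx": 0,"dy": 0.25,"dz": 0,"turn": 0},
  ],
)

```text
t: 18.1
position: [0.5172, 0.0512, 0.2173]
orientation: [-1.575, -0.044, 1.379]
contact_force: [0.3, -0.8, 0.2]
opening: 0.0
```

Request:
move_arm(
  deltas=[
    {"jaw": 0,"dx": 0,"dy": 0.1,"dz": 0,"turn": 0},
    {"jaw": 0,"dx": 0,"dy": 0.2,"dz": 0,"turn": 0},
    {"jaw": 0,"dx": 0,"dy": 0.2,"dz": 0,"turn": 0},
  ],
)

```text
t: 18.4
position: [0.5172, 0.0513, 0.2153]
orientation: [-1.575, -0.044, 1.379]
contact_force: [-1.1, 0.3, 0.3]
opening: -0.0
```

Request:
move_arm(
  deltas=[
    {"jaw": 0,"dx": 0,"dy": 0.1,"dz": 0,"turn": 0},
    {"jaw": 0,"dx": 0,"dy": 0.1,"dz": 0,"turn": 0},
  ],
)

```text
t: 18.6
position: [0.5172, 0.0513, 0.2151]
orientation: [-1.576, -0.044, 1.379]
contact_force: [-2.4, -0.0, 8.2]
opening: 0.0
```

Request:
move_arm(
  deltas=[
    {"jaw": 0,"dx": 0,"dy": 0.15,"dz": 0,"turn": 0},
    {"jaw": 0,"dx": 0,"dy": 0.2,"dz": 0,"turn": 0},
    {"jaw": 0,"dx": 0,"dy": 0.2,"dz": 0,"turn": 0},
  ],
)

```text
t: 18.9
position: [0.5172, 0.0513, 0.2149]
orientation: [-1.577, -0.044, 1.379]
contact_force: [-5.4, -0.8, 16.4]
opening: 0.0
```

Request:
move_arm(
  deltas=[
    {"jaw": 0,"dx": 0,"dy": 0,"dz": -0.05,"turn": 0},
    {"jaw": 0,"dx": 0,"dy": -1,"dz": -0.05,"turn": 0},
    {"jaw": 0,"dx": 0,"dy": -5,"dz": 0,"turn": 0},
    {"jaw": 0,"dx": -2,"dy": -9,"dz": 1,"turn": 0},
    {"jaw": 0,"dx": -6,"dy": -12,"dz": 4,"turn": 0},
    {"jaw": 0,"dx": -10,"dy": -14,"dz": 8,"turn": 0},
    {"jaw": 0,"dx": -14,"dy": -14,"dz": 12,"turn": 0},
    {"jaw": 0,"dx": -18,"dy": -14,"dz": 14,"turn": 0},
    {"jaw": 0,"dx": -20,"dy": -14,"dz": 14,"turn": 0},
  ],
)

```text
t: 19.8
position: [0.337, -0.1246, 0.3462]
orientation: [-1.579, -0.044, 1.379]
contact_force: [0.7, 0.0, 0.4]
opening: -0.0001
```

Run:
```python
from h import *
to([0,0,300]); c=np.load("c.npy")
s=ctrl.capture("side");t=ctrl.capture("top")
im=np.hstack([cv2.resize(s["img"][120:190,275:345],None,fx=5.7,fy=6),cv2.resize(t["img"][180:250,355:425],None,fx=5.7,fy=6)])
for p,o,dx in((s,(275,120),0),(t,(355,180),399)):
    for X,col in((33.5,100,186.5),(0,0,255)),((-74,100,196),(0,255,0)),((-65,100,196),(255,255,0)):
        u=(proj(p,c2w(c,X))[0]-o)*[5.7,6]+[dx,0]; cv2.circle(im,tuple(u.astype(int).tolist()),4,col,1)
cv2.imwrite("pics/g9.png",im)
```

```text
t 19.8 TCP case [-202.4 -107.6  346.2] F case [0.7 0.2 0.4] open -6.101931646158215e-05 delta cm [ 10.56   5.25 -20.19] turn 0.05
```

View pics/g9.png

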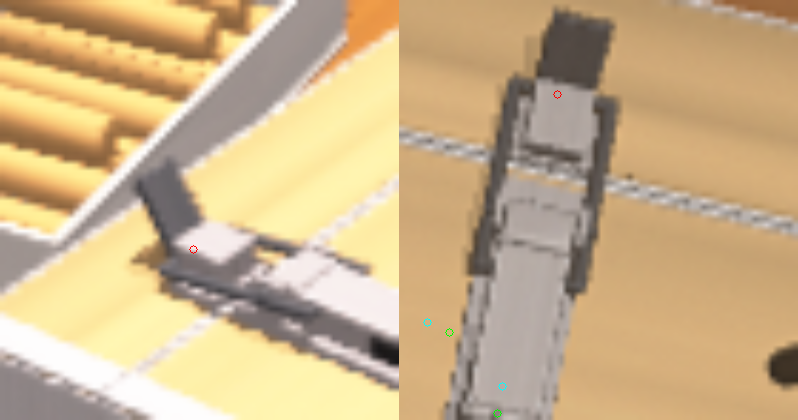

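```bash
python3 -c "
from station import ctrl
print(ctrl.sign_off(), ctrl.sense()['t'])"
```

```text
the job is handed in; nothing more can be done
the job is handed in; nothing more can be done
```

The latch is fastened and I handed the job in; the last clock reading before that was 19.8 s of the 72 s allowed.

**What I did:** I gripped the finger tab and carried the loop over the keeper, lowering the bar until it touched the lid at about 6.5 N. I then drew it back under the lip. The wrist read about 9 N at the end of that pull. About 4 to 5 N of that had been needed just to turn the lever, so I put the load on the keeper at about 5 N against the 7 N limit. That is an estimate, not a direct reading. I let go and swung the lever over with shut fingers until it stopped, pressing at up to about 16 N.

**Last checks:**
- **Lever:** it stopped solidly with its top face 16 mm above the case's top, where the flat position should be.
- **Final picture:** the seam is closed, the lever is flat, the crossbar is behind the keeper at the shut point, and the arm is clear of everything.

**What disagreed or wasn't checked:**
- **Tool angle:** the last joint reached its limit on the approach, so I re-gripped with a half turn. The tool stayed tilted about 2.6°.
- **Lever force:** the last 0.2 rad or so needed almost no force, with readings near 0 N. The task said 10 to 15 N at the lever's end.
- **Bystanders:** I did not re-measure them at the end, but the arm showed no unexpected contact forces in the readings.

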